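Free the sagging bolt of a shaker guard and hold its gate ajar

TASK

Open the shaker guard for a colleague who will take out a flask: first raise the splash flap on the front of its roof to half-way, about 45 degrees, and leave it standing there. Then take the gate's barrel bolt by its knob, lift its sagging rod so that the head comes over the keeper's bent-up lip while you draw it back, without forcing it against the keeper, and swing the self-closing gate about a hand's width ajar (roughly 100 mm at its free edge). Finish while still holding the gate there with the gripper, and leave the glassware and other things around the guard alone.

Things in the scene. Friction and masses are not known exactly. Their poses are not given: they have to be found in the camera images.
- guard: Guard over an orbital shaker: aluminium posts, clear panels, 430 mm wide, 440 deep, 225 high, fixed to the bench, yaw within 0.25 rad. Origin: on the bench under the middle of its front plane (front faces of the front posts); x into the guard away from the robot, y to its left, z up. The gate fills the front; the front part of the roof is the hinged splash flap, the rear part is fixed.
- flap (a joint): Angle of the splash flap, rad: 0 closed (level), grows as its front edge rises, stop at 1.4; starts at 0 to 0.1. Stiff hinges: it stays where it is left and takes about 5 N at its knob to raise. A lip 33 mm deep, turned down at its front edge, hangs 5 mm in front of the gate's top rail and laps it by 15 mm, so the gate is blocked until the flap is raised past about 0.15 rad.
- flap_hinge (a point): Point on the flap's hinge line (which runs along the guard's y at the back of the flap), in the guard's mid-plane: guard frame x 145, y 0, z 220.5 mm. Axes turn with the flap; equal to the guard's when it is closed.
- flap_knob (a point): Centre of the flap's black knob: cylinder 18 mm across, 28 mm long, on a 10 mm stem, standing straight out from the lip (towards the robot when closed), its centre 34 mm off the lip. From the hinge line: 188 mm out, 10 mm below, 60 mm left of the guard's middle. Can be pinched from above, fingers left and right of it (closing along the guard's y); it turns between the pads as the flap rises.
- gate_swing (a joint): Opening angle of the gate, rad: 0 shut, grows as its right-hand (free) edge swings out towards the robot, stop at 1.2. Sprung hinges always pull it shut: 0.3 N m at 0, 0.45 N m at 0.3 rad; let go, it shuts by itself within a few seconds.
- gate_hinge (a point): Point on the gate's vertical hinge line at bench height, at the left post (guard frame x -4, y 174 mm). Axes turn with the gate; equal to the guard's when it is shut.
- gate: The gate and the bolt it carries: aluminium stiles and rails round a clear panel, 342 mm wide, 20 mm thick, from 12 to 205 mm above the bench. Origin and axes as gate_hinge; the leaf runs along -y, its front face at x = 4 mm.
- gate_edge (a point): Top of the gate's free edge (right-hand stile), 342 mm from the hinge line, 195 mm above the bench.
- bolt (a joint): How far the bolt's rod is drawn back along itself, m: 0 home in the keeper, 0.045 fully drawn (stop); starts at 0 to 0.002. It is drawn to the left along the gate (gate frame +y). Friction about 1.5 N. From 0.026 on, its nose is clear of the keeper and the gate is free.
- bolt_lift (a joint): Lift of the rod about its rear guide, rad: 0 sagging in the keeper (nose down by 0.06), 0.06 level, stop 0.09; out of the keeper it droops to -0.02. Only its weight (about 1.5 N at the knob) holds it down. With the bolt home, the head passes over the lip once the knob is lifted 4.5 mm (head 7 mm); 6 to 10 mm at the knob is right, at 11.7 mm it meets its stop. The friction of the rod on the lip is slight.
- bolt_knob (a point): Centre of the bolt's steel knob: cylinder 18 mm across, 30 mm long, standing out of the gate's face towards the robot, its centre 49 mm off the face, 31 mm off the rod's axis, 157 mm above the bench; when home 274 mm from the gate's hinge line, 130 mm from the rear guide. Can be pinched from above, fingers left and right of it (closing along the gate's y).
- bolt_head (a point): Centre of the bolt's headed nose: a disc 24 mm across and 8 mm thick on the end of the 10 mm steel rod, behind the keeper's lip when home.
- keeper_lip (a point): Middle of the top edge of the keeper's bent-up lip (5 mm thick), on which the sagging rod lies when home; the head then hangs 7 mm below this edge, 3 mm behind the lip.
- keeper: The steel keeper on the guard's right front post: a bracket open at the top, 34 mm long, with floor, front wall and the bent-up lip across its mouth on the gate's side. Its frame is the guard's.
- beaker: The empty glass beaker (68 mm across, 88 mm high) in front of the guard's left post; leave it where it is. Origin: centre of its underside.
- flask: The conical glass flask (82 mm across, 125 mm high) in front of the guard, to the right; leave it where it is. Origin: centre of its underside.
- tip_box: The grey pipette tip box (122 x 84 x 73 mm) with a clear lid, to the right of the guard; leave it where it is. Origin: centre of its underside.
- reagent: The amber screw-top jar (68 mm across, 115 mm high) to the left of the guard; leave it where it is. Origin: centre of its underside.
- marker: The marker pen (135 mm long, 14 mm thick) lying on the bench in front of the gate; leave it where it is. Origin: centre of its underside.
- timer: The small white timer (60 x 70 x 18 mm) lying on the bench in front of the guard, to the left; leave it where it is. Origin: centre of its underside.

How it is judged:
By the outcome, as a careful person would: the job done as asked, in the order asked, and still so for the second after the job is handed in, while the arm keeps its last pose, push and grip.
It also fails if it takes over 53 s, if anything falls off the work surface, if the arm or the gripper's body presses on something with over 40 N, if the wrist force passes 120 N, or if a joint passes its speed limit or range.

ROBOT

A 7-joint arm with a two-finger parallel gripper is mounted at the origin on the work surface. World frame = base frame: x ahead of the robot, y to its left, z up, the work surface at z = 0. Lengths are in mm, angles in rad, forces in N, time in s.
With the tool pointing down it reaches from about 425 to 825 mm from the base axis. Payload 3.6 kg.
Tool frame: the origin (TCP) lies midway between the tips of the shut fingers; the grasp point (between the pads) lies 19 mm behind it; x points along the fingers, y is the direction in which the jaws open and shut, and the axes are right-handed (so a half turn about x gives the same grasp; the last joint's range is limited). The gripper opens to 93 mm and grips with 3 to 60 N. Pads are 15 mm wide; open, the fingers measure 128 mm over their backs; the gripper's body (75 mm by 188 mm) begins 65 mm behind the grasp point.
Start: joints at [-1.313, 0.615, -0.013, 1.423, 0.008, 1.103, -0.04], TCP at [181.968, 623.976, 183.54] pointing down, gripper open.
Joint ranges: [-3.12, 3.12], [-0.3, 2.06], [-1.34, 1.32], [0.26, 2.42], [-1.36, 4.5], [0.01, 1.98], [-2.84, 2.84]. Speed limits (rad/s): [2.79, 2.79, 3.14, 3.14, 3.14, 3.14, 3.14].

INTERFACE

Orientations are given as [roll, pitch, yaw] about the fixed x, y, z axes, in that order (R = Rz(yaw) Ry(pitch) Rx(roll)).
In Python, from station import bot gives the robot as it stands. The module is installed in compiled form; this text tells all that it offers.
- The arm moves only by the shell command python3 -m jog 'ROWS' [OPENING]. ROWS is JSON, a list of rows, each a list of 4 numbers: the shift along the tool's x, y, z in units of 15 cm (1.0 is 15 cm), then the turn about the tool's x in units of 120 degrees (1.0 is 120 degrees). A call has 1 to 10 rows; each row is the pose to reach, as a shift and turn from the pose commanded when the call began, along the tool's axes at that moment; what a row does not reach only later rows make up. A row lasts 1/10 s, in which the tool goes at most 50 mm and 8.59 degrees, less where a joint would pass 70% of its speed; a pose out of reach is approached as far as the arm can. A call with a number of a shift or a turn outside -1 to 1 is refused whole. A call with a gripper value outside its range is refused whole. OPENING is the finger opening in mm, from 0 to 93, set as the call begins (- or left out, the last holds). The fingers move at their own pace and stop on an object; the grip force is fixed at half the most. Time passes only in rows, so rows that repeat a pose let the fingers close. It gives the time, the measured TCP pose, the force and the opening at its end, in the units of the state.
- bot.get_obs(): the state, without advancing time (a new reading comes with each control period).
- bot.snapshot(name): name is "side" or "top" or "wrist"; returns (picture, depth): 420x560x3 uint8, red, green, blue; 420x560 float32, mm along the optical axis (not along the pixel's ray), 0 where there is no reading.
- bot.camera_model(name): a dict with "vfov" (degrees; the focal length in pixels is half the picture's height over the tangent of half this angle, whatever the lens; pixels are square), "cx", "cy" (the principal point, pixels), "dist_coeffs" ([k1, k2, p1, p2, k3] as OpenCV has them; the pictures are not rectified), "R" (3x3) and "t" (3): a world point X has camera coordinates R X + t. Camera axes: x right, y down, z forward; pixel columns grow to the right and rows downward; lengths in mm; the calibration is good to about 2 mm. A picture is of the moment at which its call begins: read the wrist's pose just before it. camera_model takes no time and is no camera call; for the wrist camera it gives the pose at the moment of the call.
- bot.finish_job(): hands the job in, once; it reports no verdict.
Trained networks look in the newest picture that a camera, given by its name, has taken for a name from the list of things; names that differ only in an ending like _2 or _b are one class to them, and where a whole thing is asked for, a point or a joint stands for the part that bears it (a point fixed in the world has none). Each returns a list of dicts, best first, with "conf" (0 to 1); they miss things now and then, are a little off and sometimes report something else, mostly with a low value. They report only what shows in the picture. A call takes as long as a camera call.
- bot.boxes_of(label, camera): "position" ([row, column] in pixels, amid what is visible of it).
The state is a dict: "t": time; "joint_pos": joint angles; "joint_vel": joint speeds; "tau": joint torques, N m; "position": TCP position; "orientation": TCP orientation; "wrist_force": force on the tool from outside, world axes, zero at the start; "wrist_torque": the same for the moment, N m; "opening": finger opening in mm.
Only numpy, scipy, OpenCV 4.12 (cv2) and the standard library are available. Lean on these libraries where they do the work, as an engineer would, in place of code of your own. Each camera call takes 0.05 s, during which the arm holds its last target. There are 200 camera calls.

## Working session

There is one attempt and no reset: what is moved stays moved. The work goes in short steps, Python scripts to look and compute and a shell command to move; the robot and the scene stay as the last step left them, time stands still between calls to the robot, and variables do not carry over. Pictures are saved under pics/ and viewed, about 8 in all and at most 12, crops included, and the job is handed in when it is done.

```bash
mkdir -p pics; ls; cat > h.py <<'E'
from station import bot
import numpy as np, cv2
from scipy.spatial.transform import Rotation as Ro
def unproj(cam,row,col,d):
    m=bot.camera_model(cam); f=210/np.tan(np.radians(m["vfov"]/2))
    K=np.array([[f,0,m["cx"]],[0,f,m["cy"]],[0,0,1.]])
    u=cv2.undistortPoints(np.array([[[col,row]]],float),K,np.array(m["dist_coeffs"],float))[0,0]
    return np.array(m["R"]).T@(np.array([u[0]*d,u[1]*d,d])-np.array(m["t"]))
def proj(cam,X):
    m=bot.camera_model(cam); f=210/np.tan(np.radians(m["vfov"]/2))
    K=np.array([[f,0,m["cx"]],[0,f,m["cy"]],[0,0,1.]])
    return cv2.projectPoints(np.array(X,float).reshape(-1,1,3),cv2.Rodrigues(np.array(m["R"],float))[0],np.array(m["t"],float),K,np.array(m["dist_coeffs"],float))[0][:,0]
E
python3 - <<'E'
from h import *
o=bot.get_obs();print({k:np.round(v,3) for k,v in o.items()})
for c in("side","top","wrist"):
    p,d=bot.snapshot(c);cv2.imwrite(f"pics/{c}0.png",p[:,:,::-1]);np.save(f"{c}0.npy",d)
    m=bot.camera_model(c);print(c,m["vfov"],np.round(-np.array(m["R"]).T@m["t"]),np.round(m["R"][2],2))
    if c=="wrist":continue
    for l in("flap_knob","bolt_knob","keeper_lip","flap_hinge","gate_hinge","gate_edge","bolt_head","beaker","flask","tip_box","reagent","marker","timer"):
        for b in bot.boxes_of(l,c)[:2]:
            r,q=b["position"];r0,q0=int(r),int(q);w=d[max(r0-1,0):r0+2,max(q0-1,0):q0+2];w=w[w>0]
            z=np.median(w) if w.size else 0
            print(l,round(b["conf"],2),np.round([r,q]),np.round(unproj(c,r,q,z)) if z else None)
E
```

```text
pics
{'t': np.float64(0.0), 'joint_pos': array([-1.314,  0.616, -0.013,  1.425,  0.008,  1.103, -0.04 ]), 'joint_vel': array([ 0.001,  0.001,  0.002,  0.   ,  0.   , -0.001,  0.   ]), 'tau': array([ 0.0000e+00, -4.5894e+01,  2.0900e-01, -1.6574e+01, -6.1000e-02,
        2.0000e-02,  0.0000e+00]), 'position': array([181.75 , 623.188, 182.405]), 'orientation': array([-1.563,  1.568, -1.847]), 'wrist_force': array([-0.59 , -0.191, -0.271]), 'wrist_torque': array([-0.056,  0.029,  0.015]), 'opening': np.float64(92.887)}
side 44.47774143910278 [-109. -722.  765.] [ 0.56  0.65 -0.52]
flap_knob 0.76 [188. 342.] [ 597. -110.  231.]
bolt_knob 0.84 [238. 318.] [ 499. -143.  166.]
bolt_knob 0.66 [280. 237.] [408.  16.   7.]
keeper_lip 0.61 [264. 364.] [ 519. -247.  154.]
keeper_lip 0.22 [188. 344.] [ 601. -111.  230.]
flap_hinge 0.98 [184. 346.] [ 620. -101.  229.]
gate_hinge 0.76 [236. 317.] [573. -69.  98.]
gate_hinge 0.48 [187. 342.] [ 601. -105.  230.]
gate_edge 0.62 [335. 400.] [ 496. -361.   72.]
gate_edge 0.59 [237. 316.] [573. -65.  94.]
bolt_head 0.66 [239. 320.] [ 501. -146.  166.]
be
[... 504 characters left out ...]
. 338.] [620. -62. 230.]
bolt_knob 0.64 [227. 370.] [ 542. -165.   29.]
keeper_lip 0.78 [234. 415.] [ 501. -244.  158.]
keeper_lip 0.63 [223. 366.] [ 529. -130.  162.]
flap_hinge 0.66 [173. 338.] [632. -64. 228.]
gate_hinge 0.81 [216. 340.] [565. -83.  82.]
gate_edge 0.64 [216. 339.] [548. -68. 164.]
bolt_head 0.78 [225. 371.] [ 526. -143.  160.]
beaker 0.86 [250. 230.] [498. 198.   5.]
flask 0.77 [288. 446.] [ 376. -335.   68.]
reagent 0.66 [236. 438.] [ 505. -326.   71.]
marker 0.84 [280. 300.] [416.  20.  11.]
marker 0.36 [173. 338.] [631. -64. 228.]
timer 0.64 [261. 186.] [472. 311.  17.]
timer 0.55 [219. 342.] [541. -74. 165.]
wrist 61.43511868787702 [107. 646. 385.] [ 0.27 -0.08 -0.96]
```

```bash
python3 - <<'E'
import cv2
s=cv2.imread("pics/side0.png")[130:310,180:420];t=cv2.imread("pics/top0.png")[110:310,200:467]
cv2.imwrite("pics/s1.png",cv2.resize(s,(800,600),interpolation=3));cv2.imwrite("pics/t1.png",cv2.resize(t,(800,600),interpolation=3))
E
```

```text
(no output)
```

View pics/s1.png

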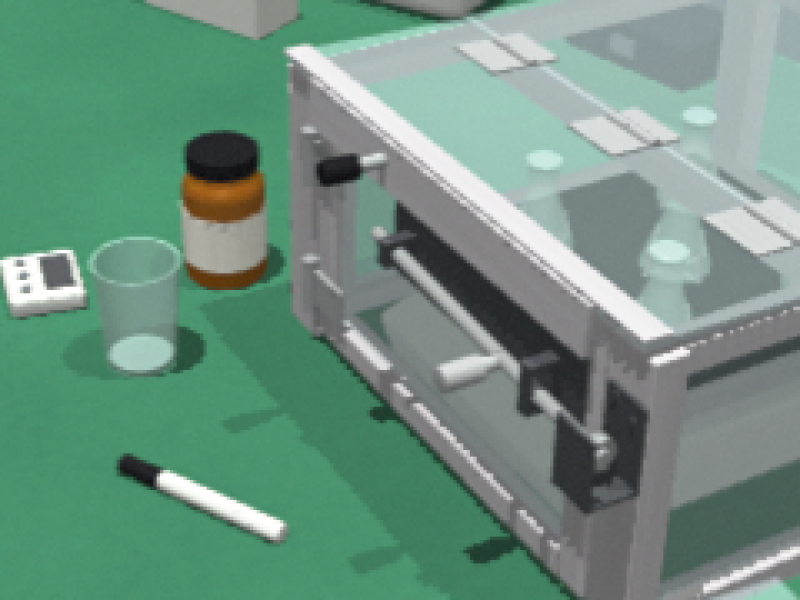

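View pics/t1.png

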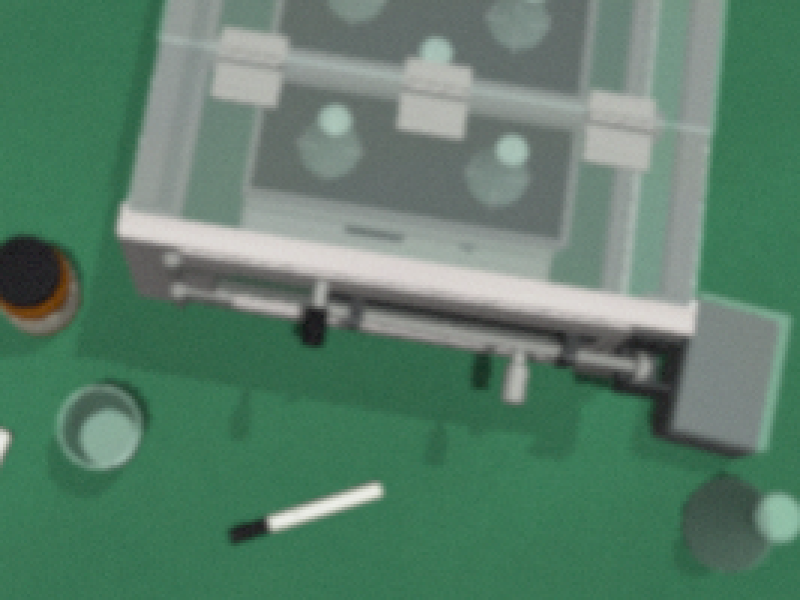

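The side crop shows the flap knob at crop (338,170) and the bolt knob at (470,372). In the top crop they are at (313,327) and (515,377), and the flap's front corners are at (122,207) and (692,318). The network labels for the knobs are mixed up, so I'll fit the guard's pose from these pixels instead.

```bash
cat > fit.py <<'E'
from h import *
from scipy.optimize import least_squares
S=lambda a,b:(180+a*.3,130+b*.3); T=lambda a,b:(200+a*.33375,110+b/3)
def flap(p,a): # from hinge, rotate up
    x,y,z=p; c,s=np.cos(a),np.sin(a)   # front (-x) rises
    return np.array([145+x*c+z*s,y,220.5-x*s+z*c])
def W(p,g): 
    c,s=np.cos(p[2]),np.sin(p[2]); return np.array([p[0]+c*g[0]-s*g[1],p[1]+s*g[0]+c*g[1],g[2]])
def model(p):
    a=p[3]; k=flap((-188,60,-10),a); b=(-49,-100,157)
    L=flap((-154,p[4],4.5),a);Rr=flap((-154,-p[4],4.5),a)
    return [W(p,q) for q in (k,b,L,Rr)]
if __name__=="__main__":
    ms=[("side",0,S(338,170)),("side",1,S(470,372)),("top",0,T(313,327)),("top",1,T(515,377)),("top",2,T(122,212)),("top",3,T(692,325)),("side",2,S(290,50))]
    def res(p):
        m=model(p); return np.concatenate([proj(c,m[i])[0]-uv for c,i,uv in ms])
    r=least_squares(res,[550,-80,-.15,.05,213],x_scale=[10,10,.1,.05,5])
    print(np.round(r.x,3),np.round(r.fun,1));print(np.round(model(r.x),1));np.save("g.npy",r.x)
    print(np.round(np.sqrt(np.diag(np.linalg.inv(r.jac.T@r.jac))),3))
E
python3 fit.py; python3 - <<'E'
from h import *
o=bot.get_obs();R=Ro.from_euler('xyz',o["orientation"]).as_matrix();print(np.round(R,3))
E
```

```text
[ 5.73238e+02 -5.59460e+01 -2.22000e-01  4.00000e-02  2.10063e+02] [ 2.7 -1.1 -1.5 -0.3  0.6 -4.7 -0.  -0.9 -0.5  4.5 -0.1  2.2 -0.1  0.2]
[[ 544.3   12.1  218. ]
 [ 503.4 -142.7  157. ]
 [ 611.   150.9  231.1]
 [ 518.5 -258.9  231.1]]
[1.029 0.947 0.006 0.011 1.571]
[[-0.    0.28  0.96]
 [-0.    0.96 -0.28]
 [-1.   -0.   -0.  ]]
```

```bash
sed -i 's/T(122,212)/T(122,236)/;s/T(692,325)/T(692,333)/;s/S(290,50)/S(290,58)/' fit.py; python3 fit.py; python3 - <<'E'
from h import *
d=np.load("side0.npy");t=np.load("top0.npy")
for c,D,r,q in(("side",d,181,281),("side",d,241.6,319),("top",t,219,304.5),("top",t,236,372)):
    w=D[int(r)-1:int(r)+2,int(q)-1:int(q)+2];print(c,np.round(w.ravel()),np.round(unproj(c,r,q,np.median(w[w>0])),1))
E
```

```text
[ 5.69426e+02 -5.62990e+01 -2.07000e-01  2.90000e-02  2.08094e+02] [ 1.2  0.6 -1.8  0.5  1.1 -2.3  0.7  0.1  0.4  0.1 -0.6 -0.1 -2.1 -0.4]
[[ 539.4   11.3  216. ]
 [ 501.  -144.1  157. ]
 [ 603.5  149.2  229.5]
 [ 518.1 -258.2  229.5]]
[1.02  0.948 0.006 0.011 1.569]
side [1108. 1111. 1112. 1105. 1108. 1105. 1107. 1110. 1112.] [529.3   5.2 223.6]
side [1022. 1018. 1020. 1020. 1021. 1016. 1018. 1020. 1022.] [ 494.5 -149.8  164.3]
top [1001. 1001. 1004. 1000. 1000. 1001. 1001. 1002.  998.] [532.4  14.4 226.4]
top [1055. 1056. 1056. 1057. 1055. 1055. 1055. 1054. 1053.] [ 499.2 -141.1  165.8]
```

```bash
python3 -m jog '[[-0.78,-0.3,0.3,0],[-0.78,-0.81,0.855,0],[-0.78,-0.81,0.855,0],[-0.78,-0.81,0.855,0],[-0.78,-0.81,0.855,0],[-0.78,-0.81,0.855,0]]' 60
python3 -m jog '[[0,-0.81,0.855,-0.037],[0,-0.81,0.855,-0.037],[0,-0.81,0.855,-0.037],[0,-0.81,0.855,-0.037]]'
```

```text
t: 2.05
position: [273.8, 470.0, 302.5]
orientation: [1.07, 1.567, 0.78]
wrist_force: [-0.8, 0.5, -0.5]
opening: 60.3
t: 2.45
position: [361.1, 316.9, 299.4]
orientation: [-1.798, 1.569, -2.006]
wrist_force: [0.9, 0.3, 0.3]
opening: 59.8
```

```bash
python3 -m jog '[[0,-0.88,0.79,0],[0,-0.88,0.79,0],[0,-0.88,0.79,0],[0,-0.88,0.79,0]]'
python3 -m jog '[[0,-0.87,0.72,0],[0,-0.87,0.72,0],[0,-0.87,0.72,0],[0,-0.87,0.72,0],[0,-0.87,0.72,0],[0,-0.87,0.72,0]]'
cat > go.py <<'E'
# python: deltas in tool units to world TCP target
from h import *
def units(target):
    o=bot.get_obs();R=Ro.from_euler('xyz',o["orientation"]).as_matrix()
    print("tcp",np.round(o["position"],1),"tool y",np.round(R[:,1],3),"F",np.round(o["wrist_force"],1),"units",np.round(R.T@(np.array(target)-o["position"])/150,3))
E
python3 - <<'E'
from go import *
m=bot.camera_model("wrist");p,d=bot.snapshot("wrist");np.save("w1.npy",d)
units((538,11,300))
g=np.load("g.npy");from fit import model
q=proj("wrist",model(g));print(np.round(q,1))
for i in (0,1): cv2.drawMarker(p,tuple(int(v) for v in q[i]),(255,0,0),0,8,1)
cv2.imwrite("pics/w1.png",cv2.resize(p,(800,600),interpolation=3)[:,:,::-1])
E
```

```text
t: 2.85
position: [450.4, 163.6, 299.4]
orientation: [-1.939, 1.569, -2.147]
wrist_force: [1.1, -0.1, -0.2]
opening: 60.0
t: 3.45
position: [527.9, 18.7, 299.2]
orientation: [2.727, 1.568, 2.524]
wrist_force: [-0.9, -0.2, 0.2]
opening: 59.9
tcp [527.7  19.3 299.5] tool y [0.2   0.98  0.001] F [ 0.4 -0.2  0.3] units [-0.003 -0.04   0.078]
[[272.5 220.8]
 [114.7 196.8]
 [447.8 265.4]
 [-41.3 262.1]]
```

View pics/w1.png

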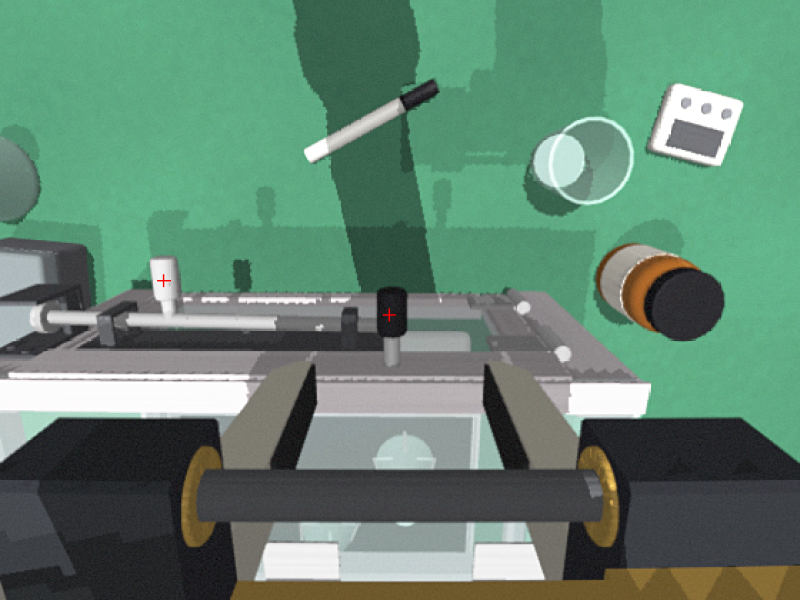

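The markers land within about 2 px of both knob centres: the flap knob is at wrist crop (392,312) and the bolt knob at (164,278). I'll descend on the flap knob and close.

```bash
python3 -m jog '[[0,-0.036,0.084,0],[0.3,-0.036,0.084,0],[0.55,-0.036,0.084,0],[0.68,-0.036,0.084,0],[0.68,-0.036,0.084,0]]' 50
python3 -m jog '[[0,0,0,0],[0,0,0,0],[0,0,0,0],[0,0,0,0],[0,0,0,0],[0,0,0,0]]' 0
python3 - <<'E'
from go import *
units((539,11.5,197))
# arc plan in tool units (x down, z into guard)
import fit
g=np.load("g.npy");a0=g[3];k0=fit.flap((-188,60,-10),a0)
for a in np.arange(.1,.81,.1): k=fit.flap((-188,60,-10),a)-k0; print(round(a,2),np.round([-k[2]/150,k[0]/150],3))
E
```

```text
t: 4.0
position: [537.4, 9.0, 195.6]
orientation: [-2.942, 1.564, 3.137]
wrist_force: [-1.2, 0.4, 0.1]
opening: 50.2
t: 4.6
position: [539.5, 7.7, 198.9]
orientation: [0.283, 1.57, 0.077]
wrist_force: [0.1, 0.4, 0.5]
opening: 6.4
tcp [539.5   7.7 198.9] tool y [0.205 0.979 0.   ] F [0.1 0.4 0.5] units [ 0.013  0.024 -0.008]
0.1 [-0.089  0.001]
0.2 [-0.214  0.013]
0.3 [-0.337  0.038]
0.4 [-0.457  0.074]
0.5 [-0.573  0.123]
0.6 [-0.683  0.183]
0.7 [-0.787  0.253]
0.8 [-0.883  0.334]
```

```bash
python3 - <<'E'
from h import *
p,d=bot.snapshot("wrist");print(bot.get_obs()["opening"])
cv2.imwrite("pics/w2.png",cv2.resize(p[140:380,120:440],(800,600),interpolation=3)[:,:,::-1])
E
```

```text
3.0539168978639277
```

View pics/w2.png

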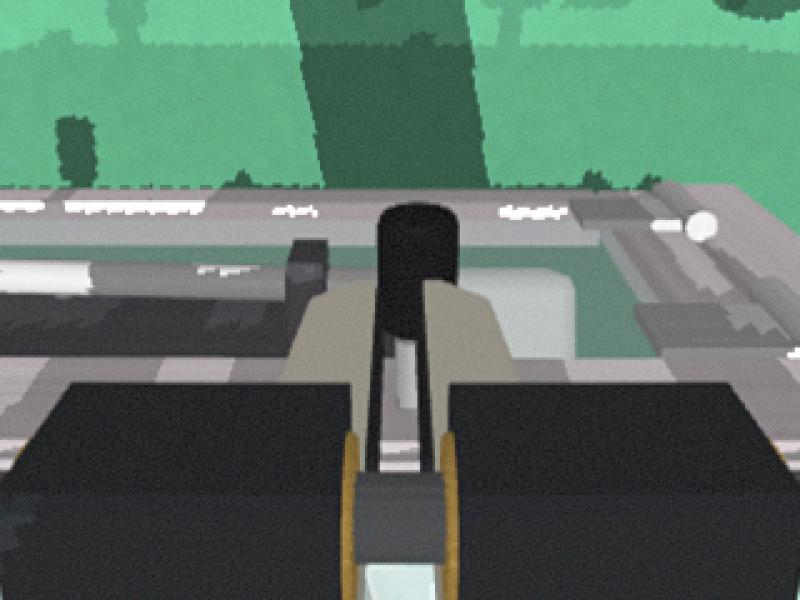

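The fingers show at crop (330,290) and (480,300) next to the knob at (417,270). The right finger hides part of the knob, and the opening keeps falling, so the knob isn't held. I'll check from the side.

```bash
python3 - <<'E'
from h import *
o=bot.get_obs();print(o["t"],o["opening"],np.round(o["position"],1))
p,d=bot.snapshot("side");q=proj("side",[o["position"],o["position"]+[0,0,19]]);print(q)
for v in q: p[int(v[1]),int(v[0])]=(255,0,0)
cv2.imwrite("pics/s2.png",cv2.resize(p[100:250,200:400],(800,600),interpolation=3)[:,:,::-1])
p,d=bot.snapshot("wrist");print(bot.get_obs()["opening"])
for cx,cy in((417,270),(417,220),(340,310),(470,310),(440,300),(405,370)):
    r,c=140+cy*.4,120+cx*.4;z=np.median(d[int(r)-1:int(r)+2,int(c)-1:int(c)+2]);print((cx,cy),np.round(unproj("wrist",r,c,z),1))
E
```

```text
4.65 3.0539168978639277 [539.4   7.7 198.7]
[[283.64982937 189.01285257]
 [283.71471857 181.46361701]]
0.2841945126665527
(417, 270) [533.   13.3 226.8]
(417, 220) [522.8  15.4 224.8]
(340, 310) [529.   -1.  248.9]
(470, 310) [534.1  22.8 248.8]
(440, 300) [532.7  17.5 244.9]
(405, 370) [533.2  10.4 268.7]
```

View pics/s2.png

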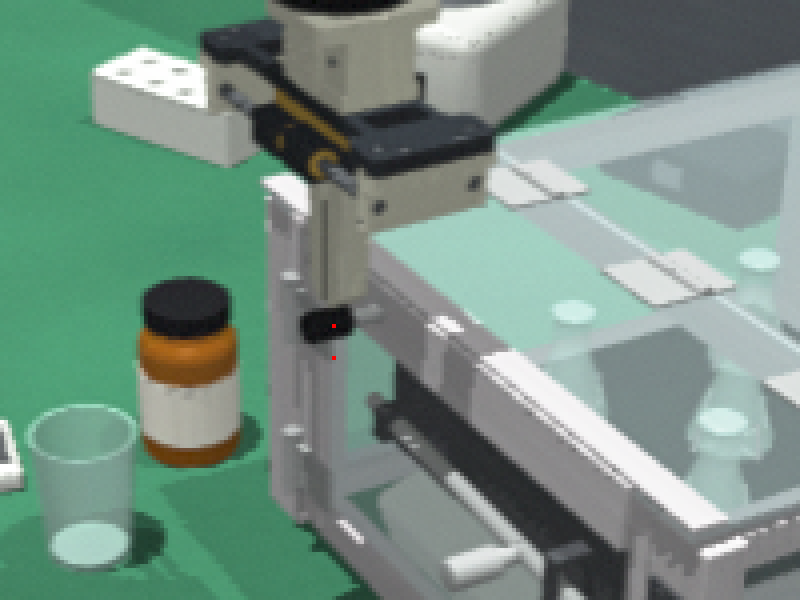

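```bash
python3 - <<'E'
from h import *
o=bot.get_obs();print(np.round(o["position"],1),o["opening"],np.round(o["joint_pos"],3),np.round(o["wrist_force"],1))
p,d=bot.snapshot("wrist")
def grid(cam,d,rs,cs):
    for c in cs:
        for r in rs:
            z=d[int(r),int(c)]
            print(int(c),int(r),np.round(unproj(cam,r,c,z)).astype(int),p[int(r),int(c)])
grid("wrist",d,range(246,300,4),[258,304])
p,d=bot.snapshot("side")
print("side");grid("side",d,range(150,190,3),[280,284,288])
E
```

```text
[539.4   7.7 198.6] 0.2841945126665527 [-0.211  0.433  0.229  1.73  -0.114  0.992  1.426] [-0.8  0.3  0.2]
258 246 [581 -21  89] [ 99 126 115]
258 250 [553 -10 169] [131 132 132]
258 254 [555 -11 172] [143 147 145]
258 258 [528   0 244] [145 143 131]
258 262 [529   0 247] [146 143 129]
258 266 [529   0 252] [149 148 134]
258 270 [529   0 256] [148 144 131]
258 274 [530   0 259] [147 146 134]
258 278 [529   1 264] [147 143 131]
258 282 [530   1 266] [147 146 133]
258 286 [529   1 272] [149 143 132]
258 290 [530   1 273] [143 141 130]
258 294 [504  10 324] [31 31 34]
258 298 [504  10 326] [38 39 41]
304 246 [590  21  88] [104 138 125]
304 250 [590  21  97] [173 179 173]
304 254 [591  20 105] [183 193 190]
304 258 [534  21 242] [149 149 139]
304 262 [463  24 400] [145 145 131]
304 266 [534  21 251] [145 142 128]
304 270 [533  21 256] [148 146 133]
304 274 [534  20 259] [142 137 124]
304 278 [534  20 263] [146 147 134]
304 282 [533  20 267] [147 145 132]
304 286 [533  20 271] [144 142 133]
304 290 [533  19 275] [150 146 133]
304 294 [506  21 324] [32 38 39]
304 298 [506  21 326] [30 34 3
[... 795 characters left out ...]
 [528  -6 246] [126 126 115]
284 177 [540   8 228] [17 19 20]
284 180 [538   6 223] [16 19 25]
284 183 [534   1 219] [22 23 26]
284 186 [603  78 152] [128 135 135]
284 189 [602  77 144] [126 133 135]
288 150 [535 -10 302] [130 131 117]
288 153 [535 -10 295] [131 132 119]
288 156 [533 -12 289] [129 131 117]
288 159 [535 -10 281] [128 131 118]
288 162 [537  -8 272] [128 129 117]
288 165 [536 -10 266] [127 128 117]
288 168 [539  -6 256] [133 135 121]
288 171 [537  -8 251] [136 136 122]
288 174 [540  -5 241] [111 109 100]
288 177 [554  10 222] [104 106 105]
288 180 [548   3 220] [62 62 63]
288 183 [600  60 169] [ 93 123 112]
288 186 [601  62 160] [115 156 140]
288 189 [599  59 154] [117 157 141]
```

Depth from both cameras puts the real fingertips at z≈236, while the state reports 198.6. The tool's tip is therefore about 38 mm higher than reported, which is why the fingers closed above the knob. I'll open, go down 38 mm more and close again.

```bash
python3 -m jog '[[0,0,0,0],[0,0,0,0],[0,0.015,0,0],[0,0.015,0,0],[0.1,0.015,0,0],[0.25,0.015,0,0],[0.25,0.015,0,0]]' 50
python3 -m jog '[[0,0,0,0],[0,0,0,0],[0,0,0,0],[0,0,0,0],[0,0,0,0],[0,0,0,0]]' 0
python3 - <<'E'
from go import *
units((539,11.5,160));o=bot.get_obs();print(o["t"],o["opening"])
E
```

```text
t: 5.55
position: [537.5, 10.1, 158.7]
orientation: [-2.898, 1.565, -3.104]
wrist_force: [-0.1, -0.3, 0.8]
opening: 48.7
t: 6.15
position: [540.6, 11.6, 161.7]
orientation: [1.032, 1.568, 0.827]
wrist_force: [0.8, 4.1, 1.9]
opening: 16.7
tcp [540.6  11.6 161.7] tool y [0.204 0.979 0.002] F [0.8 4.1 1.9] units [ 0.011 -0.003 -0.01 ]
6.15 16.739852529800892
```

```bash
python3 -m jog '[[-0.045,0,0,0],[-0.089,0,0.001,0],[-0.15,0,0.006,0],[-0.214,0,0.013,0],[-0.275,0,0.025,0],[-0.337,0,0.038,0],[-0.397,0,0.056,0],[-0.457,0,0.074,0],[-0.457,0,0.074,0],[-0.457,0,0.074,0]]'
python3 - <<'E'
from h import *
import fit
g=np.load("g.npy");o=bot.get_obs();print(o["opening"],np.round(o["position"]),np.round(o["wrist_force"],1),np.round(o["wrist_torque"],2))
for b in bot.boxes_of("flap_knob","side")[:0]:pass
p,d=bot.snapshot("side")
print(bot.boxes_of("flap_knob","side")[:2])
for a in(.3,.4,.5):print(a,proj("side",fit.W(g,fit.flap((-188,60,-10),a))))
E
```

```text
t: 7.15
position: [551.0, 9.3, 229.7]
orientation: [1.462, 1.569, 1.257]
wrist_force: [1.6, 4.8, -0.1]
opening: 17.1
17.088874329286146 [551.   9. 230.] [ 1.6  4.8 -0.1] [ 1.09 -0.2  -0.05]
[{'position': [178.9, 347.4], 'conf': 0.91}, {'position': [338.6, 399.4], 'conf': 0.36}]
0.3 [[285.08747018 160.28255789]]
0.4 [[287.41661402 152.12590222]]
0.5 [[290.49823979 143.96174023]]
```

```bash
python3 -m jog '[[-0.058,0,0.024,0],[-0.116,0,0.049,0],[-0.171,0,0.079,0],[-0.226,0,0.109,0],[-0.278,0,0.144,0],[-0.33,0,0.179,0],[-0.375,0,0.214,0],[-0.415,0,0.25,0],[-0.415,0,0.25,0],[-0.415,0,0.25,0]]'
python3 - <<'E'
from h import *
o=bot.get_obs();print(o["opening"],np.round(o["position"]),np.round(o["wrist_force"],1),np.round(o["wrist_torque"],2))
p,d=bot.snapshot("side")
cv2.imwrite("pics/s3.png",cv2.resize(p[70:250,200:440],(800,600),interpolation=3)[:,:,::-1])
E
```

```text
t: 8.3
position: [585.9, 1.9, 290.2]
orientation: [2.836, 1.565, 2.631]
wrist_force: [1.3, 6.0, -4.4]
opening: 17.3
17.31047863232455 [586.   2. 290.] [ 1.3  6.  -4.4] [ 1.08  0.02 -0.03]
```

View pics/s3.png

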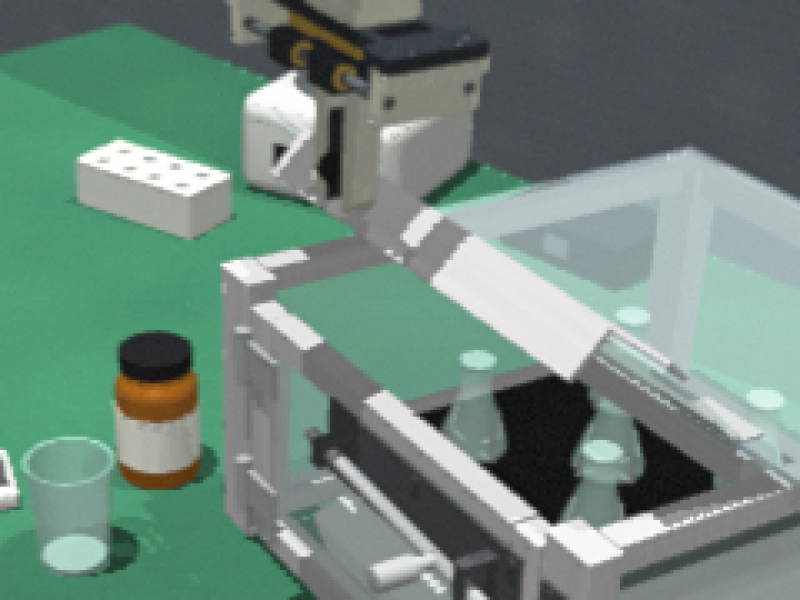

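The flap stands at about 45° with the knob between the pads at crop (328,175). I'll release it, leave upwards and go to a hover over the bolt knob.

```bash
python3 -m jog '[[0,0,0,0],[0,0,0,0],[0,0,0,0],[-0.2,0,0,0],[-0.4,0,0,0],[-0.45,0,-0.2,0],[-0.45,-0.2,-0.36,0],[-0.45,-0.5,-0.36,0],[-0.45,-0.8,-0.36,0],[-0.45,-1,-0.36,0]]' 50
python3 - <<'E'
from go import *
units((501,-144,200))
p,d=bot.snapshot("wrist");import fit
g=np.load("g.npy");q=proj("wrist",[fit.W(g,(-49,-100,157))])[0];print(q)
cv2.drawMarker(p,tuple(int(v) for v in q),(255,0,0),0,8,1)
cv2.imwrite("pics/w3.png",cv2.resize(p[0:330],(763,450),interpolation=3)[:,:,::-1])
E
```

```text
t: 9.35
position: [502.0, -141.0, 360.5]
orientation: [-1.085, 1.567, -1.297]
wrist_force: [-0.5, 0.2, 0.2]
opening: 49.6
tcp [ 502.  -141.   360.5] tool y [ 0.21   0.978 -0.003] F [-0.5  0.2  0.2] units [ 1.07  -0.018 -0.004]
[282.98842316 178.23348836]
```

View pics/w3.png

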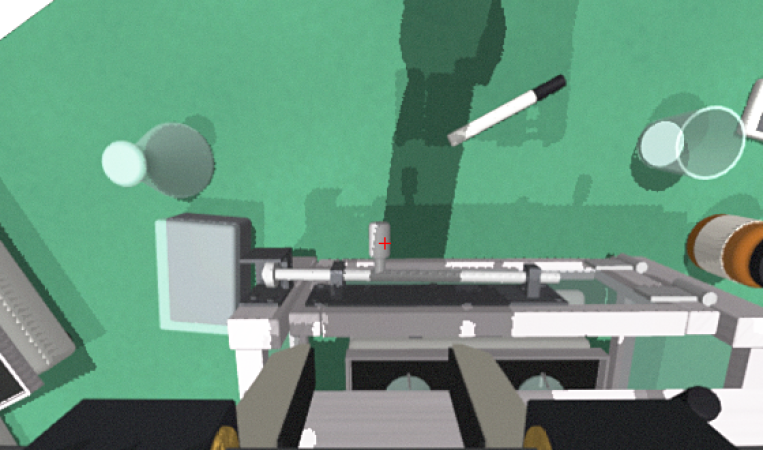

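The red marker sits about 4 px right of the bolt knob's centre, which is at crop (379,241). I'll shift about 6.5 mm to the right, including the remaining offset, and descend.

```bash
python3 -m jog '[[0.3,-0.045,0,0],[0.6,-0.045,0,0],[0.9,-0.045,0,0],[0.9,-0.045,0,0]]' 45
python3 -m jog '[[0.3,0,0,0],[0.6,0,0,0],[0.75,0,0,0],[0.83,0,0,0],[0.83,0,0,0],[0.83,0,0,0]]' 45
python3 -m jog '[[0,0,0,0],[0,0,0,0],[0,0,0,0],[0,0,0,0],[0,0,0,0],[0,0,0,0]]' 0
python3 - <<'E'
from h import *
o=bot.get_obs();print(o["opening"],np.round(o["position"],1),np.round(o["wrist_force"],1),np.round(o["wrist_torque"],2))
p,d=bot.snapshot("side")
cv2.imwrite("pics/s4.png",cv2.resize(p[130:310,220:460],(800,600),interpolation=3)[:,:,::-1])
E
```

```text
t: 9.8
position: [497.6, -141.7, 219.5]
orientation: [-3.101, 1.558, 2.975]
wrist_force: [-0.5, 0.2, 0.0]
opening: 45.1
t: 10.4
position: [504.3, -143.2, 101.8]
orientation: [-0.113, 1.567, -0.32]
wrist_force: [0.2, -0.3, 0.1]
opening: 44.9
t: 11.0
position: [502.6, -142.7, 100.3]
orientation: [-0.405, 1.57, -0.612]
wrist_force: [-0.9, -0.1, 2.8]
opening: 17.5
17.540192155528057 [ 502.6 -142.7  100.3] [-0.9 -0.1  2.8] [-0.11  0.15  0.03]
```

View pics/s4.png

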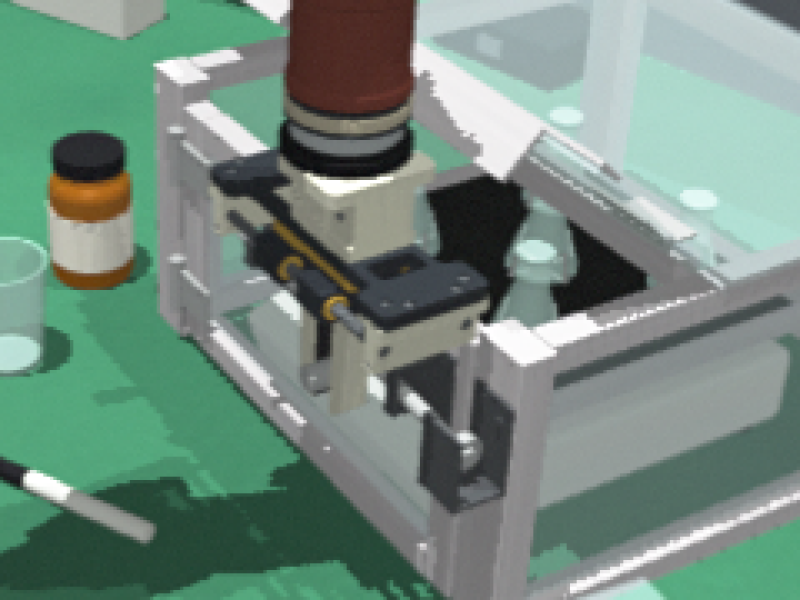

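The bolt knob is held at crop (318,375) with a 17.5 mm opening, and the head sits at (468,450) in the keeper. I'll lift 8 mm and check before drawing.

```bash
python3 -m jog '[[-0.015,0,0,0],[-0.03,0,0,0],[-0.045,0,0,0],[-0.053,0,0,0],[-0.053,0,0,0],[-0.053,0,0,0],[-0.053,0,0,0]]'
python3 - <<'E'
from h import *
for i in range(3):
    o=bot.get_obs();print(o["opening"],np.round(o["position"],1),np.round(o["wrist_force"],1),np.round(o["wrist_torque"],2))
    p,d=bot.snapshot("side")
cv2.imwrite("pics/s5.png",cv2.resize(p[220:310,300:420],(800,600),interpolation=3)[:,:,::-1])
E
```

```text
t: 11.75
position: [502.2, -142.5, 107.7]
orientation: [-2.609, 1.57, -2.815]
wrist_force: [0.6, -1.1, -4.0]
opening: 17.2
17.247672634228707 [ 502.2 -142.5  107.7] [ 0.6 -1.1 -4. ] [-0.54 -0.02 -0.04]
17.310472638596295 [ 502.2 -142.5  107.7] [ 0.8 -1.4 -2.5] [-0.57  0.09 -0.01]
17.23975752298891 [ 502.3 -142.5  107.8] [ 0.5 -1.1 -2.7] [-0.55 -0.    0.02]
```

View pics/s5.png

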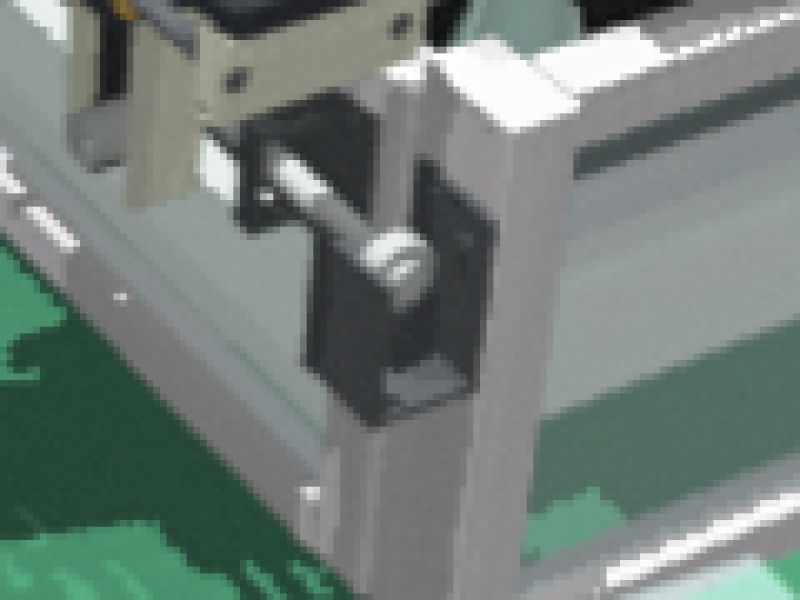

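The head at crop (400,262) has risen, and the vertical force is about 3 N, so nothing is jammed. I'll draw back slowly.

```bash
python3 -m jog '[[0,0.015,0,0],[0,0.03,0,0],[0,0.045,0,0],[0,0.06,0,0],[0,0.075,0,0],[0,0.075,0,0]]'
python3 -m jog '[[0,0.015,0,0],[0,0.03,0,0],[0,0.045,0,0],[0,0.06,0,0],[0,0.075,0,0],[0,0.075,0,0]]'

```

```text
t: 12.5
position: [504.9, -130.5, 107.8]
orientation: [1.679, 1.57, 1.473]
wrist_force: [0.7, -0.2, -3.3]
opening: 17.0
t: 13.1
position: [507.2, -119.7, 107.8]
orientation: [1.593, 1.57, 1.387]
wrist_force: [0.3, -0.4, -3.9]
opening: 17.2
```

```bash
python3 -m jog '[[0,0.015,0,0],[0,0.03,0,0],[0.005,0.045,0,0],[0.01,0.06,0,0],[0.013,0.075,0,0],[0.013,0.09,0,0],[0.013,0.09,0,0],[0.013,0.09,0,0]]'
python3 - <<'E'
from go import *
import fit
units((0,0,0))
p,d=bot.snapshot("side")
cv2.imwrite("pics/s6.png",cv2.resize(p[190:310,280:440],(800,600),interpolation=3)[:,:,::-1])
# gate arc for knob in tool units; knob rel hinge (gate frame), turn units
k=np.array([-45.,-274+37])
for t in np.arange(.06,.34,.06):
    c,s=np.cos(t),np.sin(t); r=np.array([c*k[0]+s*k[1],-s*k[0]+c*k[1]])-k
    print(round(t,2),"ty",round(r[1]/150,3),"tz",round(r[0]/150,3),"turn",round(t/np.radians(120),4))
E
```

```text
t: 13.9
position: [510.2, -106.4, 106.0]
orientation: [1.088, 1.57, 0.882]
wrist_force: [0.7, 0.1, -1.0]
opening: 16.9
tcp [ 510.2 -106.4  106. ] tool y [0.204 0.979 0.001] F [ 0.7  0.1 -1. ] units [ 7.050e-01 -1.000e-03 -3.475e+00]
0.06 ty 0.021 tz -0.094 turn 0.0286
0.12 ty 0.047 tz -0.187 turn 0.0573
0.18 ty 0.079 tz -0.278 turn 0.0859
0.24 ty 0.117 tz -0.367 turn 0.1146
0.3 ty 0.159 tz -0.454 turn 0.1432
```

View pics/s6.png

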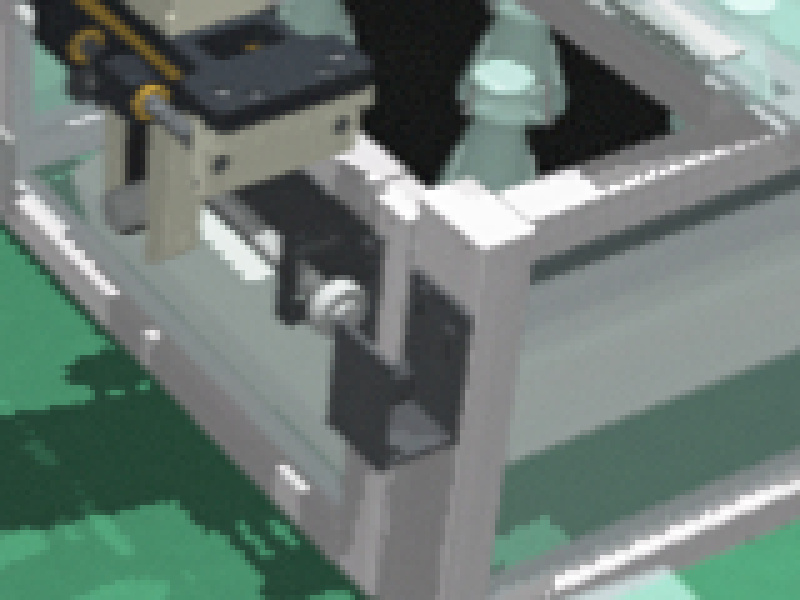

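The head at crop (338,300) is well out of the keeper. I'll swing the gate now, turning the tool with it.

```bash
python3 -m jog '[[0,0.01,-0.047,0.0143],[0,0.021,-0.094,0.0286],[0,0.034,-0.14,0.043],[0,0.047,-0.187,0.0573],[0,0.063,-0.233,0.0716],[0,0.079,-0.278,0.0859],[0,0.098,-0.323,0.1],[0,0.117,-0.367,0.1146],[0,0.138,-0.411,0.129],[0,0.156,-0.447,0.141]]'
python3 -m jog '[[0,0,0,0],[0,0,0,0],[0,0,0,0]]'
python3 - <<'E'
from go import *
import fit
units((0,0,0));print(bot.get_obs()["opening"])
g=np.load("g.npy");o=bot.get_obs();P=o["position"]
c,s=np.cos(g[2]),np.sin(g[2]);rel=np.array([[c,s],[-s,c]])@(P[:2]-g[:2])-[-4,174]
print("knob rel hinge",rel,"gate angle",np.arctan2(-237,-45)-np.arctan2(rel[1],rel[0]), np.hypot(*rel))
p,d=bot.snapshot("top");cv2.imwrite("pics/t2.png",cv2.resize(p[110:310,200:467],(800,600),interpolation=3)[:,:,::-1])
E
```

```text
t: 14.95
position: [448.3, -70.7, 105.9]
orientation: [-1.41, 1.57, -1.914]
wrist_force: [1.6, -0.9, -0.9]
opening: 17.2
t: 15.25
position: [449.0, -71.2, 105.9]
orientation: [-1.291, 1.57, -1.793]
wrist_force: [0.5, -2.6, -0.1]
opening: 17.2
tcp [449.  -71.2 105.9] tool y [ 0.481  0.877 -0.001] F [ 0.5 -2.6 -0.1] units [ 0.706 -1.023 -2.852]
17.217503383088996
knob rel hinge [-110.85921917 -213.27703649] gate angle 0.29171401314573253 240.36817752651
```

View pics/t2.png

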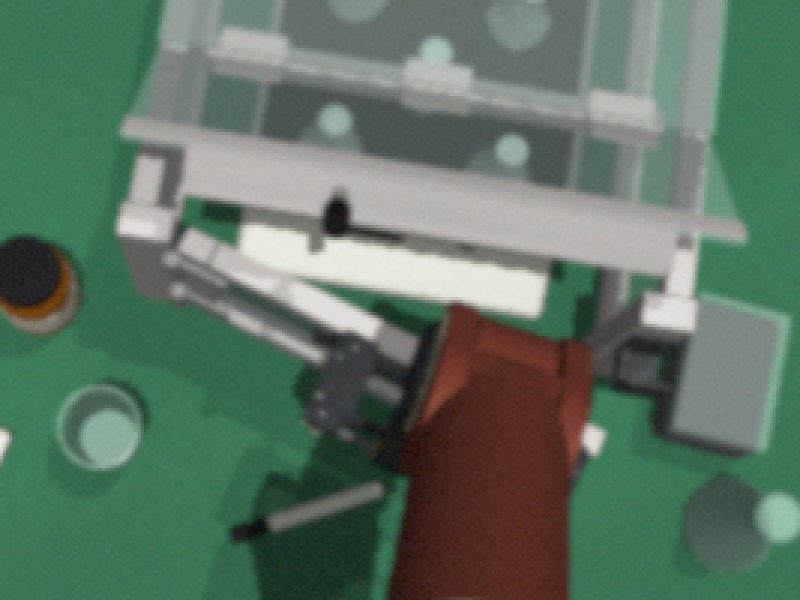

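The top view shows the gate ajar with the gripper holding it. The flap stands with its knob at crop (337,212), and the glassware hasn't moved. I'll check the flap angle numerically, then hand in.

```bash
python3 - <<'E'
from h import *
import fit
g=np.load("g.npy");print("meas",fit.T(337,212))
for a in(.6,.7,.75,.8,.85):print(a,proj("top",fit.W(g,fit.flap((-188,60,-10),a)))[0],proj("top",fit.W(g,fit.flap((-154,208,4.5),a)))[0])
print("corner",fit.T(122,125))
p,d=bot.snapshot("top");r,c=110+212/3,200+337*.33375
print(unproj("top",r,c,np.median(d[int(r)-1:int(r)+2,int(c)-1:int(c)+2])),"exp",[fit.W(g,fit.flap((-188,60,-10),a)).round() for a in(.7,.785)])
E
```

```text
meas (312.47375, 180.66666666666669)
0.6 [310.43067539 193.26063318] [240.50196652 164.71604425]
0.7 [311.7831896  186.12282937] [240.91716864 158.33780799]
0.75 [312.50553164 182.25327064] [241.18634863 154.95483703]
0.8 [313.25573278 178.19723558] [241.49618694 151.45627291]
0.85 [314.03135787 173.96694427] [241.84612904 147.85338327]
corner (240.7175, 151.66666666666666)
[581.26574457   3.43205201 356.79828619] exp [array([577.,   3., 334.]), array([587.,   1., 346.])]
```

The flap is at about 0.77 to 0.8 rad and the gate at about 0.29 rad, so I'm handing in.

```bash
python3 -c "
from station import bot
print(bot.finish_job(), bot.get_obs()['t'])"
```

```text
the job is handed in; nothing more can be done
the job is handed in; nothing more can be done
```

I raised the splash flap, drew the bolt clear of its keeper, swung the gate ajar, and handed the job in while still holding the gate by the bolt knob. The last motion ended at t = 15.25 s, well inside the 53 s limit.

- **Flap:** the top view puts it at about 0.77–0.80 rad, or roughly 45°, and it stayed there after release.
- **Bolt:** I lifted the knob 8 mm and drew it about 37 mm. The force readings stayed at or below about 4 N, and the side view showed the head clear of the keeper.
- **Gate:** it is at about 0.29 rad, which is roughly 98 mm at the free edge. I worked this out from the tool position and did not measure the edge directly. The grip held, with the opening steady at 17.2 mm.
- **Surroundings:** the beaker, flask, tip box, reagent jar and marker look unmoved in the last top view. The timer was only at the edge of that picture.

- **Failed first grasp:** the reported tool height disagreed with the cameras by about 38 mm, with the fingertips higher than reported. My first close on the flap knob therefore missed just above it, without pressing on anything. I corrected for this from then on.
- **Network labels:** the trained networks sometimes mixed up the two knobs, so I fitted the guard's pose from pixels I picked by hand.

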